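# Load two tape rolls onto the spindle of a tape stand

### The job

Get the tape stand ready for use: push both rolls of masking tape back between the wooden cheeks until their cores are in line with the holes, then push the wooden spindle along its ledge through the cheeks and both rolls until it bottoms out in the far cheek. Leave the two paint pots beside the stand where they are, and leave everything at rest.

Things in the scene. Friction and masses are not known exactly. Their poses are not given: they have to be found in the camera images.
- stand: Plywood tape stand, fixed, placed and turned differently each time. Origin on the table, below the hole axis, at the near cheek's outer face; y runs along the holes the way the spindle is pushed, x to the stand's back, z up (sizes in mm in this frame). Base board: top z 12, x -105 to 55, y 0 to 132, with a lip 6 high along its front edge. Two bays 46 wide between three cheeks, open to the front and top.
- near_hole (a point): Centre of the outer mouth of the near cheek's hole: stand x 0, y 0, z 55. The cheek is y 0 to 12. All three holes are round, 25 in diameter, chamfered at the mouth, on one axis; all cheeks span x -28 to 42 and z 12 to 82.
- middle_hole (a point): Centre of the mouth of the middle cheek's through hole: stand x 0, y 58, z 55. The cheek is y 58 to 70.
- far_hole (a point): Centre of the bottom of the far cheek's blind hole, 12 deep: stand x 0, y 128, z 55. The cheek is y 116 to 132. The spindle's nose stops hard here.
- back_stop (a point): Middle of the top front edge of the low bar across the back of both bays: stand x 41, y 66, z 42; the bar stands x 41 to 55, z 12 to 42. A tape pushed back until its tread touches this bar is in line with the holes (core at x about 1).
- ledge (a point): Middle of the top of the ledge that carries the spindle before the near cheek: stand x 0, y -93.5, z 43. The ledge spans y -187 to 0 and x -24 to 24, with two lips 4 high (top z 47) and 5 wide, their inner faces at x -16 and 16.
- tape_a_core (a point): Centre of the wider masking-tape roll, between near and middle cheek: diameter 84, 40 wide, bore through its core 28, about 0.2 kg. It stands on its tread on the base board like a wheel, axis along stand y (its own y), centre at z 54, and starts 25 to 50 too far forward (-x). It rolls back best when pushed below its centre (higher up, friction can jam it) and stays where it is left.
- tape_b_core (a point): Centre of the narrower masking-tape roll, between middle and far cheek: same diameter and bore, 32 wide, about 0.16 kg; it too stands 25 to 50 too far forward.
- spindle_mid (a point): Centre of the loose wooden spindle, a round rod 22 in diameter, 150 long, about 0.09 kg, lying on the ledge (axis at z 54) with 5 play to each side. Its y axis points to the nose, which tapers to 12 over its last 12; the other end is flat, to be pushed. The nose starts 8 to 28 short of the near cheek. Fully home the centre is at stand y 53 and the flat end sticks out 22. Slides with 1 to 2 N.
- pot_a_mid (a point): Centre of an upright white lidded paint pot, 56 in diameter and 62 high, loose on the table in front of the ledge. Not to be disturbed.
- pot_b_mid (a point): Centre of another such paint pot, loose on the table behind the ledge. Not to be disturbed.
Not all that is in view belongs to the job. Of the things like the part that bears spindle_mid, leave any that is red; of the rest the larger one is meant. Leave any blue look-alike of the part that bears tape_a_core alone.

How it is judged:
On the way:
1. both tape rolls stand in their bays with their cores in line with the holes (within 6 mm) (x of tape_a_core in the frame of stand between -0.006 and 0.006 m and x of tape_b_core in the frame of stand between -0.006 and 0.006 m and y of tape_a_core in the frame of stand between 0.012 and 0.058 m and y of tape_b_core in the frame of stand between 0.07 and 0.116 m), for 0.2 s.
At the end, for the whole second after the job is handed in: The spindle lies in the holes of all three cheeks and through both rolls, its nose within 4 mm of the bottom of the far hole and its axis in line with the holes (5 mm, 0.05 rad); each roll stands in its own bay with its core within 6 mm of the hole axis; all are at rest (under 0.02 m/s) (all of step 1 and y of spindle_mid in the frame of stand between 0.049 and 0.058 m and x of spindle_mid in the frame of stand between -0.005 and 0.005 m and z of spindle_mid in the frame of stand between 0.049 and 0.06 m and angle between the y axis of spindle_mid and the y axis of stand, either way round below 0.05 rad and z of tape_a_core in the frame of stand between 0.049 and 0.062 m and z of tape_b_core in the frame of stand between 0.049 and 0.062 m and linear speed of each of spindle, tape_a, tape_b below 0.02 m/s); the robot touches nothing.
It fails at once if a paint pot beside the stand is shifted by more than 25 mm or tipped over (distance of any of pot_a_mid, pot_b_mid from where it was at the start of the episode above 0.025 m or angle between any of pot_a_mid, pot_b_mid's own z axis and vertical above 0.5 rad).
It also fails if it takes over 72 s, if anything falls off the work surface, if the arm or the gripper's body presses on something with over 40 N, if the wrist force passes 120 N, or if a joint passes its speed limit or range.

### The arm

A 6-joint arm with a two-finger parallel gripper is mounted at the origin on the work surface. World frame = base frame: x ahead of the robot, y to its left, z up, the work surface at z = 0. Lengths are in m, angles in rad, forces in N, time in s.
With the tool pointing down it reaches from about 0.35 to 0.975 m from the base axis. Payload 4.9 kg.
Tool frame: the origin (TCP) lies on the front face of the gripper's body, between the roots of the fingers; the fingertips stand ctrl.tip_extent ahead of it and the grasp point (between the pads) lies 54 mm ahead of it (ctrl.tip_extent is the distance from the TCP to the fingertips, in m); z points along the fingers, y is the line along which they close (so a half turn about z gives the same grasp; the last joint's range is limited). The gripper opens to 85 mm and grips with 20 to 120 N. Pads are 22 mm wide; open, the fingers measure 114 mm over their backs; the gripper's body (76 mm by 85 mm) begins 54 mm behind the grasp point. The pads swing forward as they close: fully open they stand 13 mm farther back than shut.
Start: joints at [-1.376, 0.053, 1.613, -0, 1.476, -0.119], TCP at [0.193, -0.594, 0.304] pointing down, gripper open.
Joint ranges: [-3.01, 3.01], [-1.01, 2.22], [0.06, 2.58], [-1.02, 4.17], [0.09, 2.62], [-3.14, 3.14]. Speed limits (rad/s): [2.57, 2.57, 3.14, 3.14, 3.14, 3.14].

### API

Orientations are given as a rotation vector (axis times angle).
In Python, from station import ctrl gives the robot as it stands.
- The arm moves only by the tool apply_moves, never from a script. Its argument "rows" is one flat list of numbers, 6 for each row, row after row: the shift along the tool's x, y, z normalised to -1 to 1, where 1 is 0.6 m, then the turn, a rotation vector about the tool's x, y, z normalised to -1 to 1, where 1 is 90 degrees. A call has 1 to 20 rows; each row is the pose to reach, as a shift and turn from the pose commanded when the call began, along the tool's axes at that moment; what a row does not reach only later rows make up. A row lasts 1/10 s, in which the tool goes at most 50 mm and 8.59 degrees, less where a joint would pass 70% of its speed; a pose out of reach is approached as far as the arm can. A call with a number of a shift or a turn outside -1 to 1 is refused whole. A call with a gripper value outside its range is refused whole. "grip" is the opening, from 0 (shut) to 1 (fully open), set as the call begins (left out, the last holds). The fingers move at their own pace and stop on an object; "grip_force" is the grip in N (left out, the last holds). Time passes only in rows, so rows that repeat a pose let the fingers close. It gives the time, the measured TCP pose, the force, the opening and the grip force at its end, in the units of the state.
- ctrl.get_obs(): the state, without advancing time (a new reading comes with each control period).
- ctrl.get_image(name): name is "side" or "top"; returns (picture, depth): 480x640x3 uint8, blue, green, red; 480x640 float32, m along the optical axis (not along the pixel's ray), 0 where there is no reading.
- ctrl.camera_model(name): a dict with "mtx" (3x3 intrinsics, pixels), "R" (3x3) and "t" (3): a world point X has camera coordinates R X + t. Camera axes: x right, y down, z forward; pixel columns grow to the right and rows downward; lengths in m; the calibration is good to about 2 mm. A picture is of the moment at which its call begins. camera_model takes no time and is no camera call.
- ctrl.finish_job(): hands the job in; it is judged then, once.
The state is a dict: "t": time; "q": joint angles; "dq": joint speeds; "effort": joint torques, N m; "tool_pos": TCP position; "tool_rot": TCP orientation; "contact_force": force on the tool from outside, world axes, zero at the start; "wrist_torque": the same for the moment, N m; "opening": finger opening in m; "grip_force": force on a finger pad.
Only numpy, scipy, OpenCV 4.12 (cv2) and the standard library are available. Lean on these libraries where they do the work, as an engineer would, in place of code of your own. Each camera call takes 0.05 s, during which the arm holds its last target. There are 200 camera calls.

## Working session

There is one attempt and no reset: what is moved stays moved. The work goes in short steps, Python scripts to look and compute and a tool call to move; the robot and the scene stay as the last step left them, time stands still between calls to the robot, and variables do not carry over. Pictures are saved under pics/ and viewed, at most 10 in all, crops included, and the job is handed in when it is done.

Besides the shell and the picture viewer there is one more tool, called after "Call:" as a command line: name --argument value ..., lists and objects as JSON in quotes. apply_moves: Moves the arm, as the interface text tells. Its arguments: {"type":"object","properties":{"rows":{"type":"array","items":{"type":"number"}},"grip":{"type":"number"},"grip_force":{"type":"number"}},"required":["rows"]}

```bash
mkdir -p pics; ls
python3 - <<'E'
from station import ctrl
import cv2,numpy as np
for n in("top","side"):
    im,d=ctrl.get_image(n); cv2.imwrite(f"pics/{n}0.png",im); np.savez(f"{n}0.npz",im=im,d=d)
    m=ctrl.camera_model(n); print(n,np.round(m["mtx"],1).tolist(),np.round(m["R"],4).tolist(),np.round(m["t"],4).tolist())
o=ctrl.get_obs(); print(o["t"],o["tool_pos"],o["tool_rot"],o["contact_force"],ctrl.tip_extent)
E
```

```text
pics
top [[506.7, 0.0, 316.1], [0.0, 506.7, 233.6], [0.0, 0.0, 1.0]] [[-0.0124, -0.9995, 0.0292], [-0.9981, 0.0106, -0.0599], [0.0595, -0.0299, -0.9978]] [0.0222, 0.5676, 0.8937]
side [[607.6, 0.0, 325.0], [0.0, 607.6, 241.2], [0.0, 0.0, 1.0]] [[-0.942, -0.3348, 0.0223], [-0.2196, 0.5648, -0.7955], [0.2537, -0.7543, -0.6056]] [0.5282, 0.1526, 0.9294]
0.1 [ 0.19281379 -0.59406961  0.30278525] [-3.10121194e+00 -4.90523624e-01  7.97146150e-05] [0.34319098 0.40176378 0.00603831] 0.0726
```

View pics/top0.png

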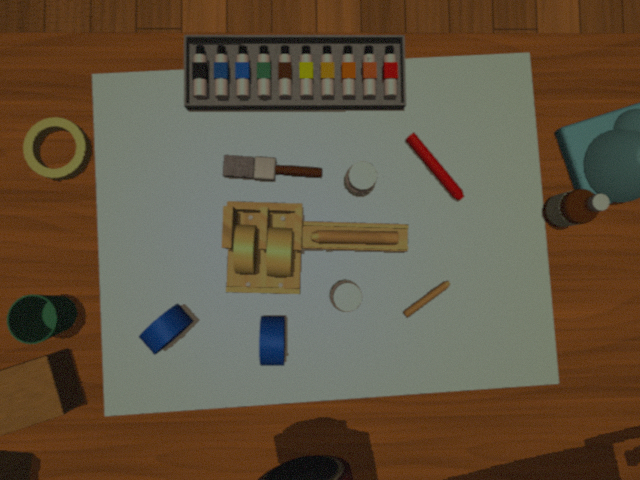

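View pics/side0.png

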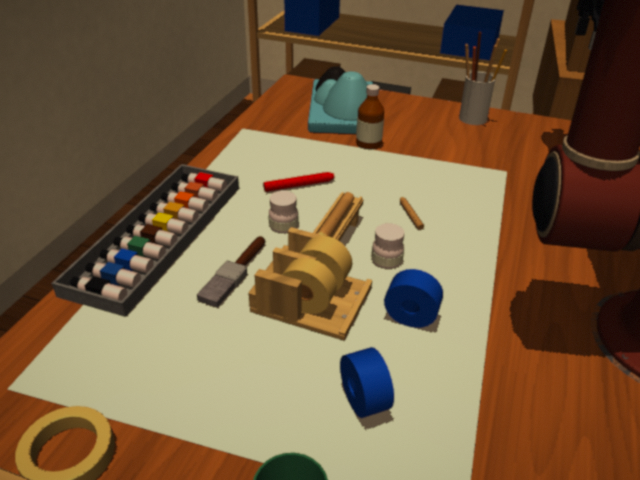

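Top view: the stand is at (262,247) and its ledge runs right to (408,237). The rolls in the bays are at (245,249) (b) and (280,252) (a). The pots are at (361,178) and (346,296).

Spindle candidates are the rod on the ledge (355,237), the red rod (435,166) and the small wooden rod (427,299). The ledge rod fits, being the larger one that isn't red. The blue rolls at (167,328) and (272,340) and the ring at (55,148) are look-alikes. I'll confirm in a crop.

```bash
cat > h.py <<'E'
import numpy as np,cv2
from station import ctrl
def cloud(n,d):
    m=ctrl.camera_model(n);K=m["mtx"];v,u=np.mgrid[:480,:640]
    c=np.stack([(u-K[0,2])/K[0,0]*d,(v-K[1,2])/K[1,1]*d,d],-1)
    return (c-m["t"])@np.array(m["R"])   # R^T(c-t)
def ray(n,u,v,z):
    m=ctrl.camera_model(n);R=np.array(m["R"]);K=m["mtx"];C=-R.T@m["t"]
    r=R.T@np.array([(u-K[0,2])/K[0,0],(v-K[1,2])/K[1,1],1]);return C+r*(z-C[2])/r[2]
E
python3 - <<'E'
from h import *
t=np.load("top0.npz");im=t["im"];P=cloud("top",t["d"]);np.set_printoptions(precision=4,suppress=True)
c=cv2.resize(im[190:320,215:460],None,fx=3.2,fy=3.2,interpolation=cv2.INTER_CUBIC);cv2.imwrite("pics/c.png",np.clip(c*1.5,0,255).astype(np.uint8))
s=np.load("side0.npz");c=cv2.resize(s["im"][180:345,240:410],None,fx=3.6,fy=3.6,interpolation=cv2.INTER_CUBIC);cv2.imwrite("pics/cs.png",np.clip(c*1.5,0,255).astype(np.uint8))
for n,u,v in[("a",280,250),("b",245,249),("sp",355,237),("pota",361,178),("potb",346,296),("tab",330,330)]:print(n,P[v,u])
Q=cloud("side",s["d"]);print("side table",Q[330,430])
E
```

```text
a [0.5368 0.0774 0.0967]
b [0.5392 0.1346 0.094 ]
sp [ 0.5584 -0.049   0.0655]
pota [ 0.6604 -0.0616  0.061 ]
potb [ 0.4584 -0.0324  0.0609]
tab [ 0.3937 -0.0077  0.0004]
side table [ 0.3504  0.1083 -0.0001]
```

View pics/c.png

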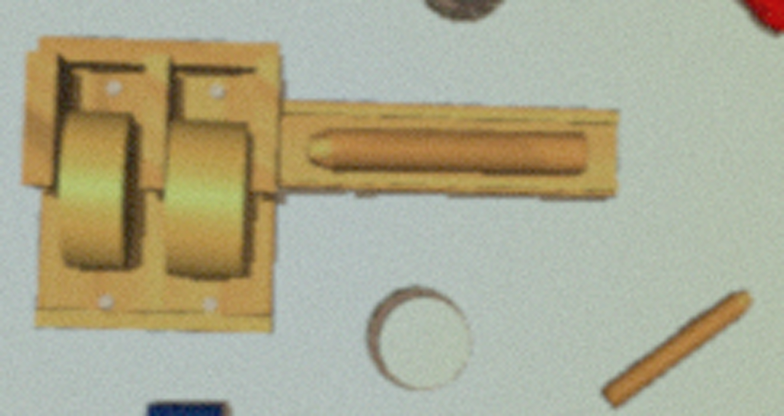

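View pics/cs.png

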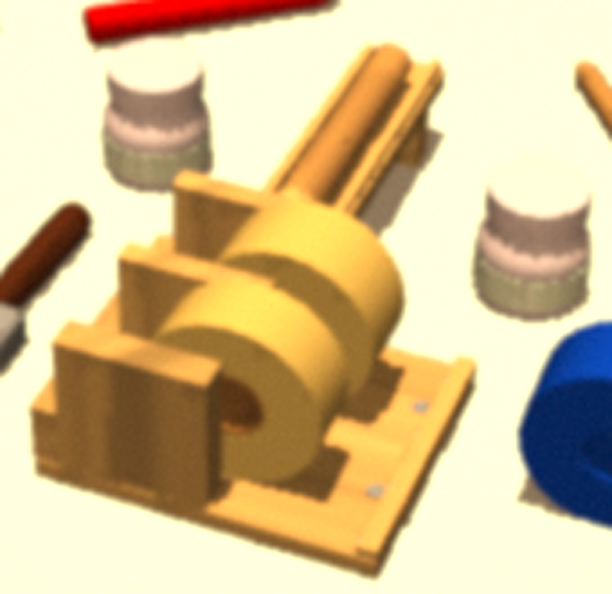

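```bash
cat >> h.py <<'E'
def hmap(x,y):
    h=np.zeros_like(x)
    def b(x0,x1,y0,y1,z):
        k=(x>x0)&(x<x1)&(y>y0)&(y<y1);h[k]=np.maximum(h[k],z)
    b(-105,55,0,132,12);b(41,55,0,132,42)
    for y0,y1 in((0,12),(58,70),(116,132)):b(-28,42,y0,y1,82)
    b(-24,24,-187,0,43);b(-24,-16,-187,0,45) if 0 else None
    b(-21,-16,-187,0,47);b(16,21,-187,0,47)
    return h
E
python3 - <<'E'
from h import *
from scipy.optimize import minimize
np.set_printoptions(precision=4,suppress=True)
d=np.mean([ctrl.get_image("top")[1] for _ in range(4)],0); np.save("dm.npy",d)
P=cloud("top",d).reshape(-1,3)
P=P[(P[:,0]>.40)&(P[:,0]<.66)&(P[:,1]>-.18)&(P[:,1]<.22)]*1000
def loc(p,Q=P):
    c,s=np.cos(p[2]/100),np.sin(p[2]/100);dx,dy=Q[:,0]-p[0],Q[:,1]-p[1]
    return c*dx+s*dy,-s*dx+c*dy
def cost(p):
    x,y=loc(p);k=(x>-120)&(x<70)&(y>-200)&(y<145)
    k&=~((y>12)&(y<58)&(x<41)|(y>70)&(y<116)&(x<41)) # tapes
    k&=~((abs(x)<16)&(y<0)) 
    k&=~((x<-26)&(y<-2))
    k&=~((x>26)&(y<-2)) if 0 else k|True
    e=np.abs(P[k,2]-hmap(x[k],y[k]));return np.minimum(e,20).mean()
best=None
for th in np.arange(-10,11,2.):
  for x in(550,556,562):
    for y in (38,44,50,56):
      r=cost([x,y,th]);best=min(best or(9e9,0),(r,[x,y,th]))
for _ in range(4):
    s=np.array(best[1]);r=minimize(cost,s,method="Nelder-Mead",options=dict(initial_simplex=s+np.array([[0,0,0],[6,0,0],[0,6,0],[0,0,3]])))
    best=(r.fun,list(r.x))
print(best)
p=best[1];x,y=loc(p);z=P[:,2]
q=lambda k,n:print(n,k.sum(),"x",np.percentile(x[k],[1,50,99]),"y",np.percentile(y[k],[1,50,99]),"z",np.percentile(z[k],[50,99]))
q((y>-60)&(y<-20)&(z>36)&(z<50),"ledge");q((z>36)&(z<50)&(y<-100)&(abs(x)<30),"ledge end")
q((z>58)&(y<-5)&(abs(x)<16),"spindle")
q((z>87)&(y<64),"tape a top");q((z>87)&(y>=64),"tape b top")
q((z>78)&(z<84)&(x>12)&(y<30),"near cheek");q((z>78)&(z<84)&(x>12)&(y>90),"far cheek");q((z>50)&(abs(z-61)<3)&(y<-10)&(abs(x)>40),"pots")
for n,pp in(("potA",(z>58)&(x>60)&(y<0)),("potB",(z>58)&(x<-60)&(y<0))):q(pp,n)
E
```

```text
(np.float64(2.307048169306348), [np.float64(566.0171896640179), np.float64(42.698838579565475), np.float64(-4.010460233472122)])
ledge 339 x [-68.3149  10.0614  23.3271] y [-59.6214 -38.8818 -20.2799] z [42.1153 47.1008]
ledge end 819 x [-23.975    3.2665  23.1399] y [-186.1844 -150.2907 -101.1352] z [41.9912 46.9385]
spindle 962 x [-12.2073  -2.4727   8.8094] y [-190.1397  -95.7136  -20.388 ] z [ 62.1601 265.655 ]
tape a top 1363 x [-157.0012  -31.9892   94.351 ] y [-219.7234   21.932    60.3379] z [ 95.1976 301.2962]
tape b top 842 x [-163.5963  -30.0971   82.0253] y [ 67.3591  96.8378 172.9468] z [ 93.9561 299.5478]
near cheek 130 x [12.3638 27.5443 41.1518] y [-0.5142  5.8289 11.3031] z [80.6703 82.1984]
far cheek 177 x [12.1425 25.7551 40.8206] y [115.4617 123.636  131.2688] z [80.6646 82.4489]
pots 869 x [-128.243   -99.178    97.1975] y [-123.1133  -87.0512  -59.159 ] z [60.4511 62.1296]
potA 298 x [62.3629 88.9284 98.9142] y [-198.2877 -104.1246   -5.9989] z [ 60.7091 277.0115]
potB 849 x [-157.1835 -106.4417  -65.3228] y [-219.8579  -82.9484  -11.3558] z [ 60.7628 276.1164]
```

```bash
cat >> h.py <<'E'
from scipy.spatial.transform import Rotation as Ro
S0=np.array([566.,42.7,0]);TH=-.0401
SR=Ro.from_euler('z',TH).as_matrix()
def tgt(pos,mode="tapes",al=0.):
    """stand-frame TCP target (mm) -> normalised shift/turn from present pose"""
    a=np.radians(al);c,s=np.cos(a),np.sin(a)
    if mode=="tapes":M=np.array([[c,0,s],[0,-1,0],[s,0,-c]])
    else:M=np.array([[0,c,s],[1,0,0],[0,s,-c]])  # columns: tool x=(0,c,s) y=(1,0,0)
    M=SR@M
    o=ctrl.get_obs();R=Ro.from_rotvec(o["tool_rot"]).as_matrix()
    d=R.T@((S0+SR@np.array(pos,float))/1000-o["tool_pos"])
    w=Ro.from_matrix(R.T@M).as_rotvec()
    return np.round(d/.6,4),np.round(w/(np.pi/2),4),"rows>=%.1f"%max(np.linalg.norm(d)/.05,np.linalg.norm(w)/np.radians(8.59))
def tcp_stand():
    o=ctrl.get_obs();return np.round(SR.T@(o["tool_pos"]*1000-S0),1)
E
python3 - <<'E'
from h import *
np.set_printoptions(precision=4,suppress=True)
P=cloud("top",np.load("dm.npy"))*1000
L=(P-S0)@SR;I=lambda v0,v1,u0,u1:L[v0:v1,u0:u1].reshape(-1,3)
def ext(n,Q,z0,z1=130):
    Q=Q[(Q[:,2]>z0)&(Q[:,2]<z1)];print(n,len(Q),*(np.percentile(Q[:,:2],[1,50,99],axis=0).T),Q[:,2].max())
ext("blue",I(310,370,250,295),20);ext("sp",I(222,252,308,402),55);ext("pB",I(275,315,325,370),55);ext("a",I(215,290,266,296),92);ext("b",I(215,290,230,260),90)
for d in((-165,64,200),(-155,64,95)):print(tgt(d,"tapes",25))
print(tcp_stand())
E
```

```text
blue 1217 [-221.7379 -179.5166 -142.8473] [23.1768 43.2071 63.5989] 84.14778083267647
sp 1008 [-13.0201  -2.9588   8.1012] [-165.8084  -93.9196  -20.4489] 64.85483529725347
pB 654 [-128.3402 -105.7256  -82.517 ] [-105.0113  -81.602   -58.9917] 62.520450187924915
a 403 [-46.7382 -32.0941 -17.459 ] [15.9189 35.578  55.0755] 96.20323107312262
b 440 [-48.7295 -28.856   -9.6879] [ 77.8629  93.7364 109.2034] 96.08039478555091
(array([ 0.6981, -1.0131,  0.1733]), array([-0.0496,  0.2749,  0.2216]), 'rows>=14.9')
(array([ 0.7138, -1.0072,  0.3483]), array([-0.0496,  0.2749,  0.2216]), 'rows>=15.4')
[-347.3 -651.5  303.5]
```

Run:
```python
from h import *
print(tgt((-112,64,220),"tapes",18))
```

```text
(array([ 0.781 , -0.9825,  0.1399]), array([-0.0359,  0.1979,  0.2234]), 'rows>=15.2')
```

Call:
apply_moves --rows '[0.78,-0.98,0.1,-0.036,0.198,0.223,0.78,-0.98,0.1,-0.036,0.198,0.223,0.78,-0.98,0.1,-0.036,0.198,0.223,0.78,-0.98,0.1,-0.036,0.198,0.223,0.78,-0.98,0.1,-0.036,0.198,0.223,0.78,-0.98,0.1,-0.036,0.198,0.223,0.78,-0.98,0.1,-0.036,0.198,0.223,0.78,-0.98,0.1,-0.036,0.198,0.223,0.78,-0.98,0.1,-0.036,0.198,0.223,0.78,-0.98,0.1,-0.036,0.198,0.223,0.78,-0.98,0.1,-0.036,0.198,0.223,0.78,-0.98,0.1,-0.036,0.198,0.223,0.78,-0.98,0.1,-0.036,0.198,0.223,0.78,-0.98,0.1,-0.036,0.198,0.223,0.78,-0.98,0.1,-0.036,0.198,0.223,0.78,-0.98,0.1,-0.036,0.198,0.223,0.78,-0.98,0.14,-0.036,0.198,0.223,0.78,-0.98,0.14,-0.036,0.198,0.223,0.78,-0.98,0.14,-0.036,0.198,0.223,0.78,-0.98,0.14,-0.036,0.198,0.223]' --grip 0.52

```text
t: 2.3
tool_pos: [0.457, 0.1085, 0.2211]
tool_rot: [3.095, -0.063, 0.493]
contact_force: [0.7, -0.5, 0.1]
opening: 0.0444
grip_force: 0.0
```

Run:
```python
from h import *
o=ctrl.get_obs();print(tcp_stand(),o["opening"],ctrl.tip_extent,o["contact_force"],o["t"])
print(tgt((-112,64,220),"tapes",18));print(tgt((-112,64,103),"tapes",18))
```

```text
[-111.6   61.4  221.1] 0.04444761608841989 0.0726 [ 0.66340436 -0.5162488   0.10577172] 2.3
(array([-0.0012, -0.0044,  0.0015]), array([ 0.0007, -0.0013, -0.0004]), 'rows>=0.1')
(array([-0.0619, -0.0045,  0.1868]), array([ 0.0007, -0.0013, -0.0004]), 'rows>=2.4')
```

Call:
apply_moves --rows '[-0.015,-0.0045,0.047,0,0,0,-0.03,-0.0045,0.094,0,0,0,-0.046,-0.0045,0.14,0,0,0,-0.055,-0.0045,0.167,0,0,0,-0.062,-0.0045,0.187,0,0,0,-0.062,-0.0045,0.187,0,0,0,-0.062,-0.0045,0.187,0,0,0]'

```text
t: 3.0
tool_pos: [0.4568, 0.1115, 0.1029]
tool_rot: [3.095, -0.063, 0.493]
contact_force: [-0.3, -0.6, -0.0]
opening: 0.0443
grip_force: 0.0
```

Run:
```python
from h import *
o=ctrl.get_obs();print(tcp_stand(),o["contact_force"],o["t"])
for x in(-80,-71.5,-66):print(tgt((x,64,103),"tapes",18))
im,d=ctrl.get_image("side");cv2.imwrite("pics/s1.png",cv2.resize(im[150:350,220:470],None,fx=3,fy=3))
```

```text
[-111.9   64.3  102.9] [-0.32632451 -0.62824852 -0.0010907 ] 3.0
(array([0.0506, 0.0005, 0.0163]), array([ 0.0006, -0.0013, -0.0001]), 'rows>=0.6')
(array([0.0641, 0.0005, 0.0207]), array([ 0.0006, -0.0013, -0.0001]), 'rows>=0.8')
(array([0.0728, 0.0005, 0.0236]), array([ 0.0006, -0.0013, -0.0001]), 'rows>=0.9')
```

View pics/s1.png

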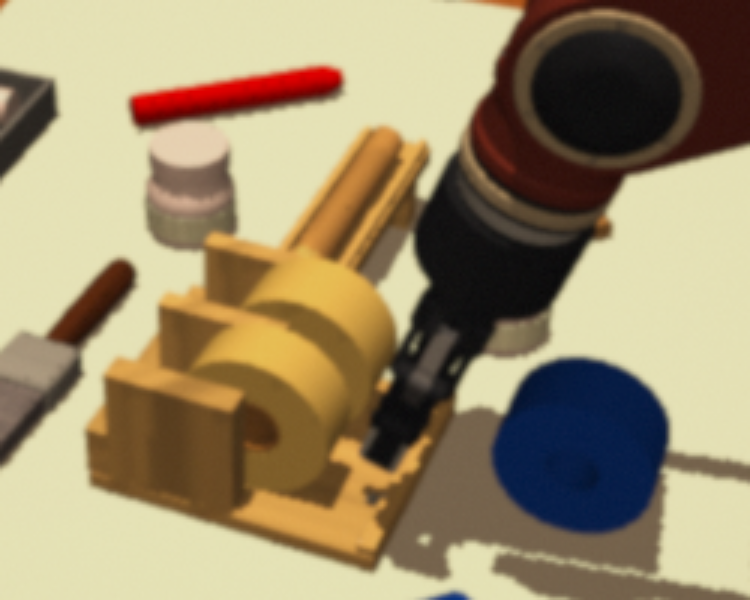

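The crop shows both fingers (tip at 385,445) low in front of the rolls, clear of the blue roll and the pots. I'll push slowly.

Call:
apply_moves --rows '[0.004,0,0.0013,0,0,0,0.008,0,0.0026,0,0,0,0.012,0,0.0039,0,0,0,0.016,0,0.0052,0,0,0,0.02,0,0.0065,0,0,0,0.024,0,0.0078,0,0,0,0.028,0,0.0091,0,0,0,0.032,0,0.0104,0,0,0,0.036,0,0.0117,0,0,0,0.04,0,0.013,0,0,0,0.044,0,0.0143,0,0,0,0.047,0,0.0152,0,0,0,0.05,0,0.0162,0,0,0,0.053,0,0.0172,0,0,0,0.056,0,0.0181,0,0,0,0.056,0,0.0181,0,0,0]'

```text
t: 4.65
tool_pos: [0.4915, 0.1105, 0.1019]
tool_rot: [3.095, -0.061, 0.491]
contact_force: [-0.1, -0.4, -0.2]
opening: 0.0443
grip_force: 0.0
```

```bash
cat >> h.py <<'E'
def ext(n,Q,z0,z1=130):
    Q=Q[(Q[:,2]>z0)&(Q[:,2]<z1)];print(n,len(Q),*(np.percentile(Q[:,:2],[1,50,99],axis=0).T.round(1)))
def tapes():
    d=ctrl.get_image("top")[1];L=((cloud("top",d)*1000-S0)@SR).reshape(-1,3)
    for n,y0,y1 in(("a",22,50),("b",80,106)):
        Q=L[(L[:,1]>y0)&(L[:,1]<y1)&(L[:,2]>80)&(L[:,2]<98)&(abs(L[:,0])<45)]
        # circle fit x: (x-c)^2+(z-54)^2=R^2
        from scipy.optimize import least_squares
        r=least_squares(lambda c:np.hypot(Q[:,0]-c[0],Q[:,2]-54)-c[1],[0,42],loss="soft_l1");print(n,len(Q),r.x.round(1),Q[:,0].min().round(1),Q[:,0].max().round(1))
    return L
E
python3 - <<'E'
from h import *
o=ctrl.get_obs();print(tcp_stand(),o["contact_force"],o["t"]);tapes()
for x in(-75,-71.5,-66):print(x,tgt((x,64,103),"tapes",18))
E
```

```text
[-77.1  64.7 101.9] [-0.10336525 -0.37397822 -0.22816368] 4.65
a 644 [-1.8 40.8] -35.3 30.3
b 599 [ 0.4 40.8] -32.1 33.2
-75 (array([ 0.0042,  0.0012, -0.0007]), array([ 0.0005, -0.0002,  0.0005]), 'rows>=0.1')
-71.5 (array([0.0098, 0.0012, 0.0011]), array([ 0.0005, -0.0002,  0.0005]), 'rows>=0.1')
-66 (array([0.0185, 0.0012, 0.0039]), array([ 0.0005, -0.0002,  0.0005]), 'rows>=0.2')
```

Call:
apply_moves --rows '[0.002,0,0.0004,0,0,0,0.004,0,0.001,0,0,0,0.006,0,0.0015,0,0,0,0.006,0,0.0015,0,0,0]'

```text
t: 5.1
tool_pos: [0.4951, 0.1103, 0.1021]
tool_rot: [3.095, -0.061, 0.491]
contact_force: [-0.4, -0.4, 0.1]
opening: 0.0446
grip_force: 0.1
```

Run:
```python
from h import *
o=ctrl.get_obs();print(tcp_stand(),o["contact_force"],o["t"]);tapes()
```

```text
[-73.5  64.7 102.1] [-0.37255609 -0.36624931  0.1306552 ] 5.1
a 643 [-2.5 40.8] -35.5 29.8
b 595 [-2.  40.5] -35.2 32.0
```

Call:
apply_moves --rows '[0.0015,0,0.0005,0,0,0,0.003,0,0.001,0,0,0,0.0045,0,0.0015,0,0,0,0.006,0,0.002,0,0,0,0.006,0,0.002,0,0,0,0.006,0,0.002,0,0,0]'

```text
t: 5.75
tool_pos: [0.4983, 0.1102, 0.1015]
tool_rot: [3.095, -0.061, 0.489]
contact_force: [-3.2, 0.4, 0.6]
opening: 0.0444
grip_force: 1.4
```

Run:
```python
from h import *
o=ctrl.get_obs();print(tcp_stand(),o["contact_force"],o["t"]);tapes()
```

```text
[-70.4  64.7 101.5] [-3.24297147  0.43889816  0.5816154 ] 5.75
a 645 [ 0.6 41. ] -32.2 33.7
b 600 [ 0.5 40.7] -32.1 33.5
```

Both rolls are on the bar and the force is rising. I'll retreat, then lift.

Call:
apply_moves --rows '[-0.01,0,-0.003,0,0,0,-0.025,0,-0.008,0,0,0,-0.05,0,-0.02,0,0,0,-0.05,0,-0.08,0,0,0,-0.05,0,-0.15,0,0,0,-0.05,0,-0.2,0,0,0,-0.05,0,-0.2,0,0,0,-0.05,0,-0.2,0,0,0]' --grip 0

```text
t: 6.6
tool_pos: [0.4332, 0.113, 0.2077]
tool_rot: [3.095, -0.061, 0.495]
contact_force: [-1.1, -0.9, -0.7]
opening: 0.0003
grip_force: 0.0
```

Run:
```python
from h import *
o=ctrl.get_obs();print(tcp_stand(),o["contact_force"],o["q"].round(2),o["t"],o["opening"]);L=tapes()
Q=L[(abs(L[:,0])<20)&(L[:,1]<-5)&(L[:,1]>-185)];ext("sp",Q,57,70)
for y in (-110,-60):ext("sp",Q[(Q[:,1]<y+20)&(Q[:,1]>y-20)],62,70)
for z in (240,122):print(tgt((-2,-195,z),"sp",0))
```

```text
[-135.5   64.9  207.7] [-1.09432458 -0.92088336 -0.73381903] [ 0.11 -0.49  2.25 -0.05  1.07  1.74] 6.6 0.0002778096675457625
a 639 [-7.9 40.9] -41.6 25.1
b 608 [-3.8 40.7] -37.0 30.1
sp 931 [-12.4  -2.7   7.2] [-165.7  -93.   -20.6]
sp 114 [-8.7 -2.1  4.7] [-130.  -109.   -90.5]
sp 99 [-9.9 -3.1  4.3] [-78.3 -59.7 -40.7]
(array([0.2295, 0.4332, 0.0158]), array([ 0.1575, -0.1566, -0.9905]), 'rows>=10.6')
(array([0.1687, 0.433 , 0.2028]), array([ 0.1575, -0.1566, -0.9905]), 'rows>=10.6')
```

The rolls came back when I withdrew, probably dragged as the fingers closed. I'll check that they're still, then push again with the grip left alone.

Run:
```python
from h import *
tapes();tapes()
for p in((-112,64,160),(-112,64,103),(-78,64,102)):print(p,tgt(p,"tapes",18))
```

```text
a 642 [-8.3 40.9] -41.4 23.8
b 603 [-3.7 40.6] -38.1 28.3
a 645 [-7.8 40.7] -40.4 24.8
b 599 [-2.1 40.6] -35.4 29.9
(-112, 64, 160) (array([0.0157, 0.001 , 0.0836]), array([0.0008, 0.0017, 0.0006]), 'rows>=1.0')
(-112, 64, 103) (array([-0.0134,  0.0008,  0.1741]), array([0.0008, 0.0017, 0.0006]), 'rows>=2.1')
(-78, 64, 102) (array([0.04  , 0.0009, 0.193 ]), array([0.0008, 0.0017, 0.0006]), 'rows>=2.4')
```

Call:
apply_moves --rows '[0.016,0.001,0.084,0,0,0,-0.0134,0.001,0.13,0,0,0,-0.0134,0.001,0.174,0,0,0,-0.0134,0.001,0.174,0,0,0,0.0,0.001,0.179,0,0,0,0.013,0.001,0.184,0,0,0,0.026,0.001,0.188,0,0,0,0.03,0.001,0.19,0,0,0,0.034,0.001,0.191,0,0,0,0.038,0.001,0.192,0,0,0,0.042,0.001,0.194,0,0,0,0.045,0.001,0.195,0,0,0,0.047,0.001,0.196,0,0,0,0.049,0.001,0.197,0,0,0,0.051,0.001,0.197,0,0,0,0.053,0.001,0.198,0,0,0,0.055,0.001,0.199,0,0,0,0.055,0.001,0.199,0,0,0,0.055,0.001,0.199,0,0,0,0.055,0.001,0.199,0,0,0]' --grip 0.52

```text
t: 8.75
tool_pos: [0.4991, 0.1094, 0.1015]
tool_rot: [3.096, -0.061, 0.48]
contact_force: [-6.3, -0.4, 1.3]
opening: 0.0444
grip_force: 3.3
```

Run:
```python
from h import *
o=ctrl.get_obs();print(tcp_stand(),o["contact_force"],o["t"]);tapes();tapes()
```

```text
[-69.5  64.  101.5] [-6.26114829 -0.36862043  1.30406673] 8.75
a 645 [ 0.5 40.7] -32.1 33.0
b 602 [ 0.7 40.6] -33.4 32.9
a 640 [ 0.6 40.7] -31.8 34.7
b 602 [ 0.8 40.7] -32.2 33.7
```

Call:
apply_moves --rows '[-0.001,0,-0.0003,0,0,0,-0.002,0,-0.0006,0,0,0,-0.003,0,-0.001,0,0,0,-0.004,0,-0.0013,0,0,0,-0.005,0,-0.0016,0,0,0,-0.006,0,-0.002,0,0,0,-0.008,0,-0.0026,0,0,0,-0.01,0,-0.0032,0,0,0,-0.012,0,-0.004,0,0,0,-0.014,0,-0.0046,0,0,0,-0.016,0,-0.0052,0,0,0]'

```text
t: 9.95
tool_pos: [0.4916, 0.1099, 0.1039]
tool_rot: [3.095, -0.061, 0.492]
contact_force: [0.4, -0.3, -0.4]
opening: 0.0446
grip_force: 0.0
```

Run:
```python
from h import *
o=ctrl.get_obs();print(tcp_stand(),o["contact_force"],o["t"]);tapes();tapes()
```

```text
[-77.1  64.2 103.9] [ 0.42586091 -0.31380025 -0.40373961] 9.95
a 633 [-3.4 40.5] -36.5 28.6
b 604 [-2.5 40.6] -35.3 30.2
a 639 [-3.5 40.5] -36.6 29.9
b 603 [-2.6 40.6] -35.4 29.7
```

Both rolls settled at -3.4 and -2.6 mm, within 6 mm and free of the fingers. On to the spindle.

Call:
apply_moves --rows '[-0.01,0,-0.003,0,0,0,-0.025,0,-0.008,0,0,0,-0.05,0,-0.02,0,0,0,-0.05,0,-0.08,0,0,0,-0.05,0,-0.15,0,0,0,-0.05,0,-0.2,0,0,0,-0.05,0,-0.22,0,0,0,-0.05,0,-0.22,0,0,0]'

```text
t: 10.85
tool_pos: [0.4223, 0.1129, 0.2215]
tool_rot: [3.095, -0.061, 0.497]
contact_force: [0.1, 0.3, 0.4]
opening: 0.0442
grip_force: 0.0
```

Run:
```python
from h import *
o=ctrl.get_obs();print(tcp_stand(),o["contact_force"],o["q"].round(2),o["t"]);tapes();tapes()
for z in (230,122):print(tgt((-2.5,-195,z),"sp",0))
```

```text
[-146.4   64.4  221.5] [0.0800723  0.34358961 0.44154635] [ 0.11 -0.54  2.26 -0.05  1.11  1.74] 10.85
a 634 [-3.5 40.5] -37.0 28.6
b 598 [-2.5 40.6] -35.2 31.8
a 642 [-3.4 40.6] -36.6 28.5
b 593 [-2.4 40.5] -35.0 30.1
(array([0.2353, 0.432 , 0.0558]), array([ 0.1567, -0.1555, -0.9907]), 'rows>=10.6')
(array([0.18  , 0.4318, 0.2271]), array([ 0.1567, -0.1555, -0.9907]), 'rows>=10.6')
```

Call:
apply_moves --rows '[0.235,0.432,0.056,0.157,-0.156,-0.99,0.235,0.432,0.056,0.157,-0.156,-0.99,0.235,0.432,0.056,0.157,-0.156,-0.99,0.235,0.432,0.056,0.157,-0.156,-0.99,0.235,0.432,0.056,0.157,-0.156,-0.99,0.235,0.432,0.056,0.157,-0.156,-0.99,0.235,0.432,0.056,0.157,-0.156,-0.99,0.235,0.432,0.056,0.157,-0.156,-0.99,0.235,0.432,0.056,0.157,-0.156,-0.99,0.235,0.432,0.056,0.157,-0.156,-0.99,0.235,0.432,0.056,0.157,-0.156,-0.99,0.235,0.432,0.056,0.157,-0.156,-0.99,0.235,0.432,0.056,0.157,-0.156,-0.99]' --grip 0

```text
t: 12.25
tool_pos: [0.5555, -0.1516, 0.2282]
tool_rot: [-2.264, -2.172, 0.002]
contact_force: [0.6, 0.0, -0.6]
opening: -0.0003
grip_force: 0.0
```

Run:
```python
from h import *
o=ctrl.get_obs();print(tcp_stand(),o["contact_force"],o["q"].round(2),o["opening"],o["t"])
for y,z in ((-195,122),(-36,122)):print(tgt((-2.5,y,z),"sp",0))
```

```text
[  -2.7 -194.6  228.2] [ 0.60824314  0.03877052 -0.55625598] [-0.4  -0.    1.8   0.    1.35 -0.35] -0.00026511327201073016 12.25
(array([-0.0011,  0.001 ,  0.177 ]), array([-0.0024, -0.0013, -0.0007]), 'rows>=2.1')
(array([0.2639, 0.0007, 0.1776]), array([-0.0024, -0.0013, -0.0007]), 'rows>=3.8')
```

Call:
apply_moves --rows '[0,0.001,0.06,0,0,0,0,0.001,0.12,0,0,0,0,0.001,0.16,0,0,0,0,0.001,0.177,0,0,0,0,0.001,0.177,0,0,0,0,0.001,0.177,0,0,0,0.01,0.001,0.177,0,0,0,0.02,0.001,0.177,0,0,0,0.025,0.001,0.177,0,0,0,0.03,0.001,0.177,0,0,0,0.035,0.001,0.177,0,0,0,0.04,0.001,0.177,0,0,0,0.045,0.001,0.177,0,0,0,0.05,0.001,0.177,0,0,0]'

```text
t: 13.65
tool_pos: [0.5581, -0.1218, 0.1254]
tool_rot: [2.266, 2.175, 0.001]
contact_force: [0.9, -0.5, -0.1]
opening: 0.0004
grip_force: 0.2
```

```bash
cat >> h.py <<'E'
def sp(y0=-185):
    im,d=ctrl.get_image("top");L=((cloud("top",d)*1000-S0)@SR).reshape(-1,3)
    Q=L[(abs(L[:,0])<14)&(L[:,1]<-2)&(L[:,1]>y0)];ext("sp",Q,57,68)
E
python3 - <<'E'
from h import *
o=ctrl.get_obs();print(tcp_stand(),o["contact_force"],o["t"]);sp();tapes()
im,d=ctrl.get_image("side");cv2.imwrite("pics/s2.png",cv2.resize(im[150:350,220:470],None,fx=3,fy=3))
for y in(-135,-33,-30):print(tgt((-2.5,y,122),"sp",0)[:2])
E
```

```text
[  -1.3 -164.6  125.4] [ 0.85745503 -0.46514491 -0.13779991] 13.65
sp 849 [-12.1  -2.7   7.3] [-138.4  -73.5   -6.8]
a 640 [-3.3 40.5] -37.2 28.7
b 590 [-2.6 40.5] -36.7 30.2
(array([ 0.0493, -0.002 ,  0.0056]), array([ 0.0006, -0.0003, -0.0005]))
(array([ 0.2193, -0.0021,  0.0057]), array([ 0.0006, -0.0003, -0.0005]))
(array([ 0.2243, -0.0021,  0.0057]), array([ 0.0006, -0.0003, -0.0005]))
```

View pics/s2.png

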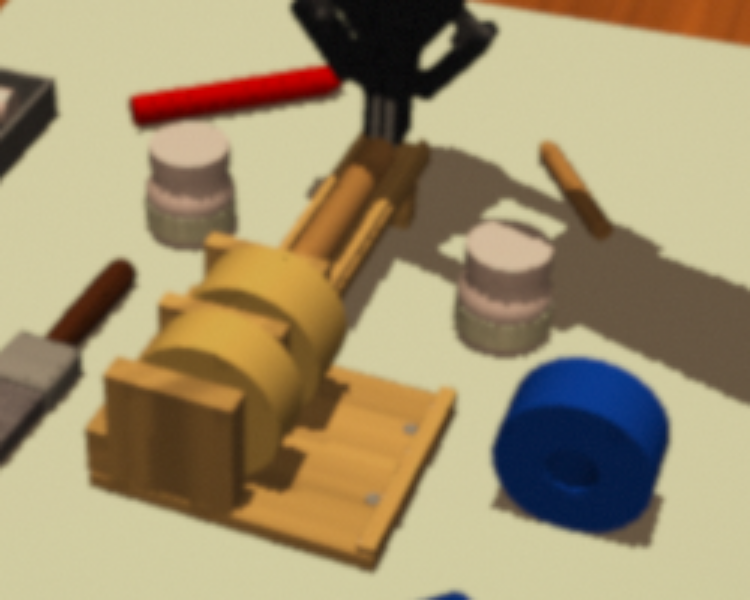

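Call:
apply_moves --rows '[0.006,-0.002,0.003,0,0,0,0.012,-0.002,0.006,0,0,0,0.018,-0.002,0.006,0,0,0,0.024,-0.002,0.006,0,0,0,0.03,-0.002,0.006,0,0,0,0.037,-0.002,0.006,0,0,0,0.044,-0.002,0.006,0,0,0,0.051,-0.002,0.006,0,0,0,0.058,-0.002,0.006,0,0,0,0.065,-0.002,0.006,0,0,0,0.072,-0.002,0.006,0,0,0]'

```text
t: 14.9
tool_pos: [0.5587, -0.0784, 0.1219]
tool_rot: [2.266, 2.175, 0.002]
contact_force: [-0.2, -0.3, -0.0]
opening: -0.0001
grip_force: 0.2
```

Run:
```python
from h import *
o=ctrl.get_obs();print(tcp_stand(),o["contact_force"],o["t"]);sp();tapes()
for y in(-33,-30):print(tgt((-2,y,121),"sp",0)[:2])
```

```text
[  -2.4 -121.3  121.9] [-0.22941563 -0.26047614 -0.04355906] 14.9
sp 485 [-11.1  -1.8   8.1] [-78.6 -40.8  -3.2]
a 636 [-3.3 40.5] -36.6 28.7
b 600 [-2.5 40.6] -35.3 30.2
(array([0.1468, 0.0007, 0.0015]), array([ 0.0007, -0.0003, -0.0003]))
(array([0.1518, 0.0007, 0.0015]), array([ 0.0007, -0.0003, -0.0003]))
```

Call:
apply_moves --rows '[0.006,0.001,0.0015,0,0,0,0.012,0.001,0.0015,0,0,0,0.018,0.001,0.0015,0,0,0,0.024,0.001,0.0015,0,0,0,0.03,0.001,0.0015,0,0,0,0.036,0.001,0.0015,0,0,0,0.042,0.001,0.0015,0,0,0,0.048,0.001,0.0015,0,0,0,0.054,0.001,0.0015,0,0,0,0.06,0.001,0.0015,0,0,0,0.066,0.001,0.0015,0,0,0,0.072,0.001,0.0015,0,0,0]'

```text
t: 16.2
tool_pos: [0.5611, -0.0353, 0.121]
tool_rot: [2.266, 2.175, 0.002]
contact_force: [0.3, -0.6, -0.2]
opening: 0.0002
grip_force: 0.2
```

Run:
```python
from h import *
o=ctrl.get_obs();print(tcp_stand(),o["contact_force"],o["t"]);sp();tapes()
for y in(-33,-30):print(tgt((-1,y,121),"sp",0)[:2])
```

```text
[ -1.8 -78.2 121. ] [ 0.25715812 -0.60691862 -0.20264729] 16.2
sp 96 [-10.9  -2.7   7.8] [-20.6 -10.   -3.1]
a 633 [-3.3 40.6] -36.8 29.7
b 603 [-2.5 40.5] -36.5 30.3
(array([ 0.075 ,  0.0014, -0.0001]), array([ 0.0007, -0.0003, -0.0003]))
(array([ 0.08  ,  0.0014, -0.    ]), array([ 0.0007, -0.0003, -0.0003]))
```

Call:
apply_moves --rows '[0.006,0.001,0,0,0,0,0.012,0.001,0,0,0,0,0.018,0.001,0,0,0,0,0.024,0.001,0,0,0,0,0.03,0.001,0,0,0,0,0.036,0.001,0,0,0,0,0.042,0.001,0,0,0,0,0.048,0.001,0,0,0,0,0.054,0.001,0,0,0,0,0.06,0.001,0,0,0,0,0.066,0.001,0,0,0,0,0.066,0.001,0,0,0,0]'

```text
t: 17.5
tool_pos: [0.5633, 0.0044, 0.121]
tool_rot: [2.266, 2.176, 0.002]
contact_force: [0.3, 0.5, 0.5]
opening: -0.0001
grip_force: 0.0
```

Run:
```python
from h import *
o=ctrl.get_obs();print(tcp_stand(),o["contact_force"],o["t"]);tapes()
for y in(-33,-30):print(tgt((-1,y,121),"sp",0)[:2])
```

```text
[ -1.2 -38.4 121. ] [0.25109482 0.45963729 0.5305046 ] 17.5
a 283 [-3.4 40.5] -35.3 29.9
b 596 [-2.5 40.6] -35.2 29.7
(array([ 0.0093,  0.0003, -0.    ]), array([ 0.0007, -0.0002, -0.0004]))
(array([ 0.0143,  0.0003, -0.    ]), array([ 0.0007, -0.0002, -0.0004]))
```

Now slowly until it bottoms out.

Call:
apply_moves --rows '[0.0015,0,0,0,0,0,0.003,0,0,0,0,0,0.0045,0,0,0,0,0,0.006,0,0,0,0,0,0.0075,0,0,0,0,0,0.009,0,0,0,0,0,0.0105,0,0,0,0,0,0.0105,0,0,0,0,0]'

```text
t: 18.35
tool_pos: [0.5636, 0.0094, 0.121]
tool_rot: [2.265, 2.174, -0.001]
contact_force: [-0.6, -4.8, -0.5]
opening: -0.0002
grip_force: 2.5
```

Run:
```python
from h import *
o=ctrl.get_obs();print(tcp_stand(),o["contact_force"],o["t"]);tapes()
```

```text
[ -1.1 -33.4 121. ] [-0.57644919 -4.8088639  -0.53541349] 18.35
a 98 [-3.8 40.4] -33.9 27.9
b 596 [-2.5 40.6] -35.3 30.0
```

Call:
apply_moves --rows '[0.0015,0,0,0,0,0,0.003,0,0,0,0,0,0.0045,0,0,0,0,0,0.0045,0,0,0,0,0]'

```text
t: 18.8
tool_pos: [0.5639, 0.0098, 0.1213]
tool_rot: [2.261, 2.172, -0.006]
contact_force: [-0.7, -14.1, -0.5]
opening: -0.0002
grip_force: 7.0
```

Run:
```python
from h import *
o=ctrl.get_obs();print(tcp_stand(),o["contact_force"],o["t"])
```

```text
[ -0.8 -32.9 121.3] [ -0.72520916 -14.11822944  -0.54560968] 18.8
```

The force went from 5 N to 14 N over 0.5 mm, so the spindle has bottomed. I'll back off slowly and lift.

Call:
apply_moves --rows '[-0.002,0,0,0,0,0,-0.004,0,0,0,0,0,-0.007,0,0,0,0,0,-0.012,0,0,0,0,0,-0.02,0,0,0,0,0,-0.04,0,0,0,0,0,-0.08,0,-0.02,0,0,0,-0.12,0,-0.08,0,0,0,-0.18,0,-0.15,0,0,0,-0.25,0,-0.2,0,0,0,-0.3,0,-0.25,0,0,0,-0.3,0,-0.25,0,0,0,-0.3,0,-0.25,0,0,0]'

```text
t: 20.1
tool_pos: [0.5562, -0.1682, 0.2721]
tool_rot: [2.267, 2.171, 0.003]
contact_force: [1.2, 0.5, -0.6]
opening: 0.0001
grip_force: 0.0
```

Run:
```python
from h import *
o=ctrl.get_obs();print(tcp_stand(),o["contact_force"],o["t"]);L=tapes();sp()
Q=L[(abs(L[:,0])<14)&(L[:,1]<-2)&(L[:,1]>-60)&(L[:,2]>57)&(L[:,2]<68)];print("end y",Q[:,1].min(),"x mid",np.median(Q[:,0]))
Q=L[(L[:,1]<-40)&(L[:,2]>56)&(L[:,2]<66)]
for s in(1,-1):
    K=Q[(s*Q[:,0]>60)&(s*Q[:,0]<150)&(Q[:,1]>-140)];print("pot",np.median(K,axis=0))
im=ctrl.get_image("top")[0];cv2.imwrite("pics/t3.png",cv2.resize(im[160:320,210:460],None,fx=3,fy=3))
```

```text
[  -1.4 -211.2  272.1] [ 1.19019873  0.53438182 -0.56245913] 20.1
a 642 [-3.5 40.5] -36.7 28.7
b 599 [-2.7 40.6] -35.1 30.1
sp 136 [-11.   -1.2   8. ] [-22.3 -13.3  -3.1]
end y -22.418283057296847 x mid -1.1351304878796642
pot [ 103.6840767  -102.93639769   60.39088304]
pot [-105.63338403  -81.74652225   60.44085738]
```

View pics/t3.png

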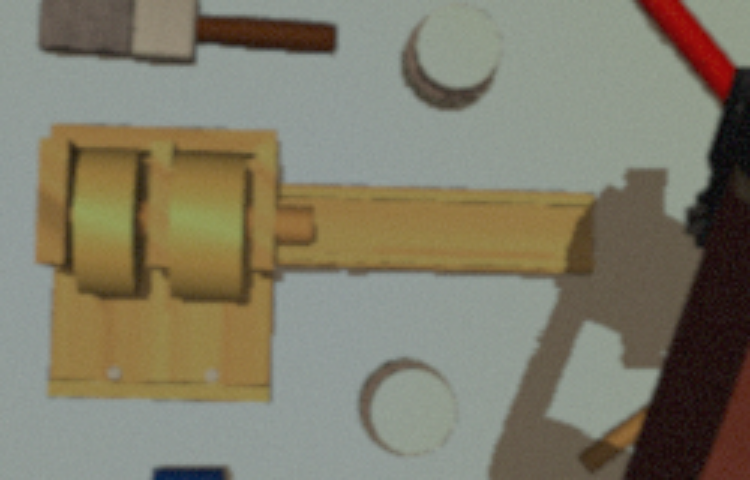

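The spindle stub sticks out 22 mm at (298,225), so it's home. Both rolls are in line, the pots haven't moved and the arm is clear.

```bash
python3 -c "
from station import ctrl
print(ctrl.finish_job())"
```

```text
the job is handed in; nothing more can be done
None
```

I handed the job in at about 20 s: the spindle is pushed fully home through both rolls (22 mm sticking out), the roll cores measure about 3.5 mm and 2.7 mm off the hole axis (limit 6 mm), and the paint pots were not disturbed; no verdict came back from the hand-in.

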